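# Zero the vial reader, park the sample on its stop pin and take the reading

## Task

Take a reading on the vial reader: with the fingertips push the sprung carriage by its front plate all the way back against its end stop, hold it there for two seconds so the meter takes its zero, then let it go so that it springs back and is caught by the stop pin in the middle, with the vial between the two optics posts. Then, with the carriage latched there, press the green key fully down and release it. Only push: touch the carriage on the front of its plate alone, do not touch the glass vial, do not pull up the stop pin's knob, and leave everything else on the bench where it stands.

Things in the scene. Friction and masses are not known exactly. Their poses are not given: they have to be found in the camera images.
- reader: Vial reader fixed to the bench, 215 x 215 mm. Frame: x = the way the carriage is pushed, z up; origin on the bench under the rail's centre line (y = 0). Dark grey base, top z = 14 mm, x -125 to +90, y -62 to +70. White console with display and green key, top z = 45, x -100 to +75, y -145 to -60. Two white optics posts at x = 20, y = -49 and +49, 28 x 24 mm, tops z = 88.
- carriage (a joint): Carriage travel along reader +x, m. 0 = out (sprung there); 0.040 = latched in the middle, vial in the beam; 0.060 = against the rear end stop. Spring 4.5 N (front) to 6 N (end), damped 25 N s/m. From 0.011 to 0.040 the stop pin rides up a ramp (1 to 3 N more) and drops behind a tooth past 0.041: let go beyond that it comes back and stops at 0.040; before that, it returns to 0.
- push_plate: Teal front plate of the carriage with black rubber ribs, the only part to be pushed: 60 mm wide (y), 48 mm high, upright, from z = 19 to 67 mm above the bench. It moves with the carriage. Its axes are the reader's; its origin is the same point as push_point.
- push_point (a point): Centre of the plate's front face (the face that looks to reader -x), 43 mm above the bench; at reader x = -125.5 mm, y = 0 when the carriage is out. It moves with the carriage. Nothing stands in front of it, and over the base there is free space above z = 14 mm as it is pushed in.
- sled: The rest of the carriage behind the push plate: black backing of the plate, aluminium neck, steel tooth, upright zero glass and black pocket block for the vial. Not to be touched. Its origin is at the reader's origin when the carriage is out, and moves with the carriage.
- vial_seat (a point): Centre of the floor of the carriage's vial pocket, where the vial stands: 25 mm above the bench, 105 mm behind the push plate's front face. The pocket is 28.5 mm wide and 19 mm deep.
- stop_pin (a joint): Lift of the sprung vertical stop pin with its black knob, in m: 0 = down (before the ramp and when latched), up to 0.007 while the tooth passes under it, 0.012 = pulled right up by hand (which would free the carriage). Works by itself.
- read_key (a joint): Travel of the green key, in m: 0 = up, 0.004 = fully down. It springs back; about 4 N takes it fully down. It moves straight down.
- read_key_top (a point): Centre of the top face of the green key, 20 mm square, at reader x = -66 mm, y = -102.5 mm, 54 mm above the bench when up.
- sample_vial: Capped glass sample vial standing in the carriage's pocket, 27 mm across, 59 mm tall; origin at the centre of its underside, z up its axis.
- rack_vial_a: Vial standing in the white rack to the left, 27 mm across, 59 mm tall, origin under its centre. Leave alone.
- rack_vial_b: Another vial in the same rack, 27 mm across, 59 mm tall. Leave alone.
- marker: Black and white marker pen lying to the right of the reader, 136 mm long. Leave alone.
- beaker: Small empty beaker, 45 mm across, 60 mm high, back right of the reader. Leave alone.
- cutter: Blue tube cutter, 89 mm long, lying to the left of the reader. Leave alone.
- dish: Shallow round dish with ferrules, 59 mm across, back left of the reader. Leave alone.
- pin_knob (a point): Top of the stop pin's black knob, 18 mm across, on a bracket at reader x = -35 mm, y = +31 mm (bracket y +24 to +61); 73 mm above the bench when the pin is down. Not to be pulled up.

How it is judged:
By the outcome, as a careful person would: the job done as asked, in the order asked, and still so for the second after the job is handed in, with the robot touching nothing.
It also fails if it takes over 40 s, if anything falls off the work surface, if the arm or the gripper's body presses on something with over 40 N, if the wrist force passes 120 N, or if a joint passes its speed limit or range.

## Robot

A 6-joint arm with a two-finger parallel gripper is mounted at the origin on a cart in front of the work surface, level with it; the furniture and walls round the work are solid. World frame = base frame: x ahead of the robot, y to its left, z up, the work surface at z = 0. Lengths are in m, angles in rad, forces in N, time in s.
With the tool pointing down it reaches from about 0.35 to 0.725 m from the base axis. Payload 4.3 kg.
Tool frame: the origin (TCP) lies at the very end of the fingers, on their centre line; the grasp point (between the pads) lies 19 mm behind it; z points along the fingers, y is the direction in which the jaws open and shut (so a half turn about z gives the same grasp; the last joint's range is limited). The gripper opens to 85 mm and grips with 20 to 120 N. Pads are 22 mm wide; open, the fingers measure 114 mm over their backs; the gripper's body (76 mm by 85 mm) begins 54 mm behind the grasp point. The pads swing forward as they close: fully open they stand 13 mm farther back than shut.
Start: joints at [1.004, 0.377, 0.081, 1.274, 0, 1.46], TCP at [0.254, 0.516, 0.231] pointing down, gripper open.
Joint ranges: [-2.72, 2.72], [-0.84, 1.66], [-1.02, 1.22], [-1.77, 2.12], [-1.37, 1.28], [-3.14, 3.14]. Speed limits (rad/s): [2.57, 2.57, 3.14, 3.14, 3.14, 3.14].

## Interface

Orientations are given as a unit quaternion [w, x, y, z].
In Python, from workcell import ctrl gives the robot as it stands.
- The arm moves only by the shell command python3 -m pendant 'ROWS' [FORCE]. ROWS is JSON, a list that holds one entry, the list of rows, each a list of 7 numbers: the shift along the tool's x, y, z in m, then the turn, a rotation vector about the tool's x, y, z in degrees, then the opening, from 0 (shut) to 1 (fully open). In form: [[[dx, dy, dz, wx, wy, wz, jaw], ...]]. A call has 1 to 8 rows; each row shifts and turns the commanded pose from where the row before left it, along the tool's axes as they then stand; what a row does not reach is not made up. A row lasts 1/12 s, in which the tool goes at most 41.7 mm and 7.16 degrees, less where a joint would pass 70% of its speed; a pose out of reach is approached as far as the arm can. A call is refused whole if a number of a shift passes 0.0417 or a number of a turn 7.16, either way. A call with a gripper value outside its range is refused whole. The fingers move at their own pace and stop on an object; FORCE is the grip in N (left out, the last holds). Time passes only in rows, so rows that do not move let the fingers close. It gives the time, the measured TCP pose, the force and the opening at its end, in the units of the state.
- ctrl.get_obs(): the state, without advancing time (a new reading comes with each control period).
- ctrl.get_image(name): name is "side" or "top" or "wrist"; returns a dict with "color" (384x512x3 uint8, red, green, blue), "depth" (384x512 float32, m along the optical axis (not along the pixel's ray), 0 where there is no reading), "K" (3x3 intrinsics, pixels), "k1" (the pictures are not rectified: a ray, as slopes to the right and down, at radius r is drawn at 1 + k1 r^2 times it, then the intrinsics apply), "eye" and "rotation" of the camera in the world; the wrist camera has in their place "T_tool_cam" (4x4, takes a point from camera to tool coordinates, whose origin is the TCP and whose axes are the flange's). Camera axes: x right, y down, z forward; pixel columns grow to the right and rows downward; lengths in m; the calibration is good to about 2 mm. A picture is of the moment at which its call begins: read the wrist's pose just before it.
- ctrl.finish_job(): hands the job in, once; it reports no verdict.
Trained networks look in the newest picture that a camera, given by its name, has taken for a name from the list of things; names that differ only in an ending like _2 or _b are one class to them, and where a whole thing is asked for, a point or a joint stands for the part that bears it (a point fixed in the world has none). Each returns a list of dicts, best first, with "p" (0 to 1); they miss things now and then, are a little off and sometimes report something else, mostly with a low value. They report only what shows in the picture. A call takes as long as a camera call.
- ctrl.look_for(camera, label): "xy" ([column, row] in pixels, amid what is visible of it).
- ctrl.masks_of(camera, label): "mask" (384x512 bool, what is visible of it) and "xy" ([column, row] in pixels, amid what is visible of it).
The state is a dict: "clock": time; "joint_positions": joint angles; "qd": joint speeds; "joint_torque": joint torques, N m; "eef_pos": TCP position; "ee_rot": TCP orientation; "force": force on the tool from outside, world axes, zero at the start; "moment": the same for the moment, N m; "width": opening from 0.0 (shut) to 1.0 (fully open).
Only numpy, scipy, OpenCV 4.12 (cv2) and the standard library are available. Lean on these libraries where they do the work, as an engineer would, in place of code of your own. Each camera call takes 0.05 s, during which the arm holds its last target. There are 200 camera calls.

## Working session

There is one attempt and no reset: what is moved stays moved. The work goes in short steps, Python scripts to look and compute and a shell command to move; the robot and the scene stay as the last step left them, time stands still between calls to the robot, and variables do not carry over. Pictures are saved under pics/ and viewed, on a budget of 10 in all, crops included, one or two more only if the job needs it, and the job is handed in when it is done.

```bash
mkdir -p pics; ls
cat > h.py <<'E'
import numpy as np, cv2
from workcell import ctrl
from scipy.spatial.transform import Rotation as R
def cloud(im, T=None):
    d=im["depth"]; K=im["K"]; h,w=d.shape
    u,v=np.meshgrid(np.arange(w),np.arange(h))
    dist=np.array([im["k1"],0,0,0,0],float)
    p=cv2.undistortPoints(np.stack([u,v],-1).reshape(-1,1,2).astype(float),np.array(K,float),dist).reshape(h,w,2)
    P=np.dstack([p*d[...,None],d])
    if T is None: Rm,t=np.array(im["rotation"]),np.array(im["eye"])
    else: Rm,t=T[:3,:3],T[:3,3]
    if Rm.shape!=(3,3): Rm=R.from_quat(Rm,scalar_first=True).as_matrix()
    return P@Rm.T+t
def save(im,n): cv2.imwrite(f"pics/{n}.png",im["color"][...,::-1])
E
python3 - <<'E'
from h import *
print(ctrl.get_obs())
for c in ["top","side"]:
    im=ctrl.get_image(c); save(im,c+"0"); P=cloud(im)
    print(c,im["eye"],im["rotation"])
    for l in ["push_plate","push_point","read_key_top","pin_knob","sample_vial","vial_seat","reader"]:
        for r in ctrl.masks_of(c,l)[:1]:
            m=r["mask"]&(im["depth"]>0); q=P[m]
            print(l,round(r["p"],2),np.round(r["xy"]),m.sum(),np.round(np.median(q,0),4) if len(q) else "", np.round(np.percentile(q,[3,97],axis=0),3).tolist() if len(q) else "")
E
python3 -c "
import cv2,numpy as np
a=[cv2.imread(f'pics/{c}0.png') for c in ('top','side')]
cv2.imwrite('pics/both0.png',cv2.resize(np.vstack(a),(400,600)) if 0 else np.hstack([cv2.resize(x,(400,300)) for x in a]))"
```

```text
pics
{'clock': 0.0, 'joint_positions': array([ 1.00372611e+00,  3.78090699e-01,  7.96420395e-02,  1.27443227e+00,
       -5.43544266e-06,  1.46051025e+00]), 'qd': array([ 0.00097549,  0.00053487, -0.0008223 ,  0.00164827, -0.00087239,
        0.00153305]), 'joint_torque': array([ 4.65661215e-04, -4.63604629e+01,  2.69874001e+01,  2.08934321e-02,
        3.58982752e-04, -5.76427141e-06]), 'eef_pos': array([0.25324191, 0.51549029, 0.23035138]), 'ee_rot': array([-3.43731657e-04,  2.26411516e-01,  9.74031180e-01, -9.83996448e-04]), 'force': array([-0.38281131, -0.10516552, -0.51671931]), 'moment': array([-0.04332922, -0.0274177 ,  0.04812931]), 'width': 1.002999580631183}
top [0.48028047 0.06840992 1.06002864] [-0.03008501  0.71160822 -0.70160398  0.02145903]
push_plate 0.58 [247. 228.] 7 [0.4536 0.1162 0.0672] [[0.451, 0.111, 0.067], [0.456, 0.121, 0.07]]
push_point 0.49 [250. 230.] 56 [0.4458 0.1034 0.0653] [[0.435, 0.079, -0.001], [0.457, 0.122, 0.07]]
read_key_top 0.43 [289. 228.] 52 [ 0.4524 -0.0169  0.0533] [[0.443, -0.027, 0.049], [0.462, -0.007, 0.056]]
sample_vial 0.68 [385. 202
[... 282 characters left out ...]
de [ 0.20783587 -0.54218303  0.64294315] [-0.4205164   0.87274615 -0.2245165   0.10522574]
push_plate 0.42 [213. 209.] 11 [0.4333 0.0752 0.0618] [[0.432, 0.074, 0.029], [0.438, 0.087, 0.065]]
push_point 0.53 [208. 204.] 46 [0.4359 0.0816 0.0628] [[0.431, 0.074, 0.031], [0.452, 0.117, 0.065]]
read_key_top 0.71 [252. 199.] 169 [0.5332 0.0484 0.0661] [[0.524, 0.043, 0.041], [0.547, 0.062, 0.082]]
sample_vial 0.71 [254. 199.] 152 [0.5334 0.0482 0.0665] [[0.525, 0.043, 0.044], [0.546, 0.061, 0.082]]
vial_seat 0.85 [240. 206.] 708 [0.508  0.0717 0.0311] [[0.442, 0.033, 0.011], [0.554, 0.12, 0.064]]
reader 0.96 [258. 220.] 4764 [ 0.5111 -0.0123  0.0409] [[0.423, -0.101, 0.01], [0.623, 0.123, 0.08]]
```

View pics/both0.png

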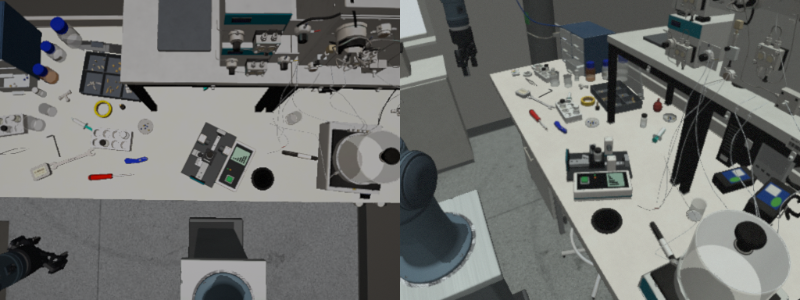

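```bash
cat > fit.py <<'E'
from h import *
from scipy.optimize import minimize
from scipy.ndimage import map_coordinates
def boxes(dc=0): # reader frame boxes: x0,x1,y0,y1,top
    return [(-125,90,-62,70,14),(-100,75,-145,-60,45),(6,34,-61,-37,88),(6,34,37,61,88),(-76,-56,-112.5,-92.5,54)]
def height(x,y):
    z=np.zeros_like(x)
    for a,b,c,d,t in boxes(): z=np.where((x>a)&(x<b)&(y>c)&(y<d),np.maximum(z,t),z)
    return z
def fit(Ps,th0,o0):
    Q=np.vstack(Ps)*1000
    def cost(p):
        c,s=np.cos(p[2]),np.sin(p[2]); dx,dy=Q[:,0]-p[0]*1000,Q[:,1]-p[1]*1000
        x,y=c*dx+s*dy,-s*dx+c*dy
        k=~((abs(y)<36)&(x<70))  # ignore carriage
        k&=~((abs(x+35)<20)&(y>20))
        e=np.abs(Q[:,2]-height(x,y)); return (np.minimum(e,15)*k).mean()+15*(~k).mean()*0.5
    best=None
    for dth in np.radians([-6,-3,0,3,6]):
        r=minimize(cost,[*o0,th0+dth],method="Nelder-Mead",options=dict(initial_simplex=np.array([*o0,th0+dth])+np.array([[0,0,0],[.01,0,0],[0,.01,0],[0,0,.05]]),xatol=1e-5,fatol=1e-5))
        if best is None or r.fun<best.fun: best=r
    return best
E
python3 - <<'E'
from fit import *
th=np.radians(-27); o=np.array([.445,.10])+.1255*np.array([np.cos(th),np.sin(th)])
C={}
for c in ["top","side"]:
    im=ctrl.get_image(c); P=cloud(im)[im["depth"]>0]
    C[c]=P[(np.linalg.norm(P[:,:2]-[.523,.02],axis=1)<.19)&(P[:,2]<.1)&(P[:,2]>-.02)]
for k,v in [("top",[C["top"]]),("side",[C["side"]]),("both",[C["top"],C["side"]])]:
    r=fit(v,th,o); print(k,r.x.round(4),np.degrees(r.x[2]).round(2),r.fun)
    c,s=np.cos(r.x[2]),np.sin(r.x[2]); A=np.array([[c,-s],[s,c]])
    print("plate",(r.x[:2]+A@[-.1255,0]).round(4),"key",(r.x[:2]+A@[-.066,-.1025]).round(4))
E
```

```text
top [ 0.5562  0.0462 -0.4491] -25.73 3.0958605441325924
plate [0.4432 0.1007] key [ 0.4523 -0.0174]
side [ 0.5582  0.0508 -0.4527] -25.94 4.103736525493053
plate [0.4454 0.1057] key [ 0.454  -0.0125]
both [ 0.5566  0.0475 -0.446 ] -25.55 3.668440347035376
plate [0.4434 0.1016] key [ 0.4528 -0.0165]
```

The composite shows the top view on the left and the side view on the right. In the top view the reader is near (215,160), yawed about -26°, and the front side is clear. The tool's yaw already matches the reader, so I'll move to a point in front of and above the plate.

```bash
python3 -m pendant '[[[-0.026,-0.0243,0,0,0,0,0],[-0.026,-0.0243,0,0,0,0,0],[-0.026,-0.0243,0,0,0,0,0],[-0.026,-0.0243,0,0,0,0,0],[-0.026,-0.0243,0,0,0,0,0],[-0.026,-0.0243,0,0,0,0,0],[-0.026,-0.0243,0,0,0,0,0],[-0.026,-0.0243,0,0,0,0,0]]]'
python3 -m pendant '[[[-0.026,-0.0243,0,0,0,0,0],[-0.026,-0.0243,0,0,0,0,0],[-0.026,-0.0243,0,0,0,0,0],[-0.026,-0.0243,0,0,0,0,0],[0,0,0,0,0,0,0],[0,0,0,0,0,0,0],[0,0,0,0,0,0,0]]]'
cat > w.py <<'E'
from fit import *
def wrist(n):
    o=ctrl.get_obs(); im=ctrl.get_image("wrist"); save(im,n)
    A=np.eye(4);A[:3,:3]=R.from_quat(o["ee_rot"],scalar_first=True).as_matrix();A[:3,3]=o["eef_pos"]
    return o,im,cloud(im,A@im["T_tool_cam"]),A
def report(p,A):
    c,s=np.cos(p[2]),np.sin(p[2]); B=np.array([[c,-s],[s,c]])
    print("fit",np.round(p,4),np.degrees(p[2]).round(2))
    for n,q in [("plate",[-.1255,0,.043]),("key",[-.066,-.1025,.054])]:
        w=np.append(p[:2]+B@q[:2],q[2]); print(n,w.round(4),"in tool",(A[:3,:3].T@(w-A[:3,3])).round(4))
    print("tool axes in reader", (np.array([[c,s,0],[-s,c,0],[0,0,1]])@A[:3,:3]).round(3).tolist())
E
python3 - <<'E'
from w import *
o,im,P,A=wrist("w1"); print(im["T_tool_cam"].round(3).tolist(),o["eef_pos"],o["width"])
Q=P[im["depth"]>0]; Q=Q[(np.linalg.norm(Q[:,:2]-[.523,.02],axis=1)<.19)&(Q[:,2]<.1)&(Q[:,2]>-.02)]
print(len(Q)); r=fit([Q],-.447,[.5565,.047]); print(r.fun); report(r.x,A); report([.5562,.0465,-.448],A)
for l in ["push_point","read_key_top","pin_knob"]:
    for r in ctrl.masks_of("wrist",l)[:2]:
        m=r["mask"]&(im["depth"]>0); q=P[m]
        if len(q): print(l,round(r["p"],2),np.round(r["xy"]),m.sum(),np.median(q,0).round(4),np.round(np.percentile(q,[3,97],axis=0),3).tolist())
E
```

```text
clock: 1.57
eef_pos: [0.3548, 0.2483, 0.2315]
ee_rot: [0.0, 0.226, 0.974, 0.0]
force: [1.1, 0.6, 0.2]
width: -0.0
clock: 2.15
eef_pos: [0.4049, 0.1169, 0.2313]
ee_rot: [-0.0, 0.227, 0.974, 0.0]
force: [-0.7, -0.0, -0.3]
width: -0.0
[[-0.0, -0.956, -0.295, 0.075], [1.0, -0.0, -0.001, -0.0], [0.001, -0.295, 0.956, -0.143], [0.0, 0.0, 0.0, 1.0]] [0.40486905 0.11688956 0.23134808] -0.0004701517770937617
22825
3.2234089566349002
fit [ 0.5581  0.0472 -0.4543] -26.03
plate [0.4453 0.1022 0.043 ] in tool [-0.0428  0.0046  0.1883]
key [ 0.4538 -0.016   0.054 ] in tool [-0.1026 -0.0977  0.1773]
tool axes in reader [[-1.0, 0.003, -0.0], [0.003, 1.0, 0.0], [0.0, 0.0, -1.0]]
fit [ 0.5562  0.0465 -0.448 ] -25.67
plate [0.4431 0.1009 0.043 ] in tool [-0.0414  0.0024  0.1883]
key [ 0.4523 -0.0173  0.054 ] in tool [-0.1019 -0.0995  0.1773]
tool axes in reader [[-1.0, 0.009, -0.0], [0.009, 1.0, 0.0], [0.0, 0.0, -1.0]]
push_point 0.81 [254. 200.] 660 [0.4451 0.1026 0.0549] [[0.433, 0.078, 0.025], [0.457, 0.125, 0.068]]
read_key_top 0.56 [184. 244.] 200 [ 0.4521 -0.0135  0.0538] [[0.443, -0.025, 0.048], [0.462, -0.004, 0.055]]
```

View pics/w1.png

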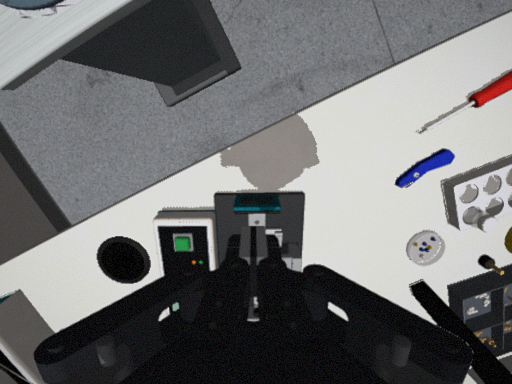

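The wrist view shows the teal plate at (258,203) and the green key at (182,243), and it agrees with the fit. The front is clear. I'll go down to z≈0.034 in front of the plate, 32 mm short of it.

```bash
python3 -m pendant '[[[0,0.0035,0.033,0,0,0,0],[0,0,0.033,0,0,0,0],[0,0,0.033,0,0,0,0],[0,0,0.033,0,0,0,0],[0,0,0.033,0,0,0,0],[0,0,0.032,0,0,0,0],[0,0,0,0,0,0,0],[0,0,0,0,0,0,0]]]'
python3 - <<'E'
from w import *
o,im,P,A=wrist("w2"); print(o["eef_pos"],o["force"])
for l in ["push_plate","push_point","read_key_top"]:
    for r in ctrl.masks_of("wrist",l)[:1]:
        m=r["mask"]&(im["depth"]>0); q=(P[m]-A[:3,3])@A[:3,:3]
        if len(q): print(l,round(r["p"],2),np.round(r["xy"]),m.sum(),"tool:",np.median(q,0).round(4),np.round(np.percentile(q,[3,97],axis=0),3).tolist())
E
```

```text
clock: 3.02
eef_pos: [0.4043, 0.1204, 0.0334]
ee_rot: [-0.002, 0.226, 0.974, -0.001]
force: [-0.5, -0.2, 0.2]
width: -0.006
[0.40427351 0.12038357 0.03344009] [-0.49685885 -0.21174189  0.24571819]
push_plate 0.78 [251. 313.] 158 tool: [-0.0435 -0.001  -0.0107] [[-0.045, -0.003, -0.018], [-0.042, 0.001, 0.001]]
push_point 0.46 [252. 308.] 198 tool: [-0.0435 -0.0004 -0.011 ] [[-0.045, -0.003, -0.046], [-0.011, 0.002, 0.001]]
```

View pics/w2.png

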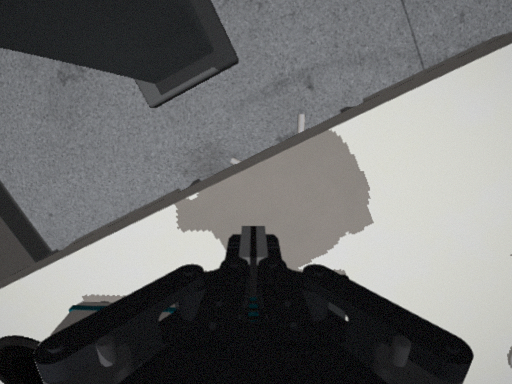

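The plate lies 43 mm ahead of the TCP, seen at (251,313) between the fingers. I'll push along tool -x.

```bash
python3 -m pendant '[[[-0.012,0,0,0,0,0,0],[-0.012,0,0,0,0,0,0],[-0.005,0,0,0,0,0,0],[-0.005,0,0,0,0,0,0],[-0.005,0,0,0,0,0,0],[0,0,0,0,0,0,0]]]'
python3 -m pendant '[[[-0.007,0,0,0,0,0,0],[-0.007,0,0,0,0,0,0],[-0.007,0,0,0,0,0,0],[-0.007,0,0,0,0,0,0],[-0.006,0,0,0,0,0,0],[0,0,0,0,0,0,0]]]'
```

```text
clock: 3.72
eef_pos: [0.4416, 0.1029, 0.0342]
ee_rot: [-0.001, 0.227, 0.974, 0.001]
force: [-3.4, 4.0, 1.8]
width: 0.001
clock: 4.22
eef_pos: [0.4714, 0.0883, 0.0339]
ee_rot: [-0.001, 0.226, 0.974, 0.001]
force: [-2.9, 4.3, 0.9]
width: 0.001
```

```bash
python3 -m pendant '[[[-0.005,0,0,0,0,0,0],[-0.005,0,0,0,0,0,0],[-0.004,0,0,0,0,0,0],[0,0,0,0,0,0,0]]]'
python3 -m pendant '[[[-0.002,0,0,0,0,0,0],[-0.002,0,0,0,0,0,0],[0,0,0,0,0,0,0]]]'
```

```text
clock: 4.55
eef_pos: [0.4836, 0.0823, 0.0338]
ee_rot: [-0.002, 0.226, 0.974, 0.001]
force: [-3.2, 5.0, 0.5]
width: 0.001
clock: 4.8
eef_pos: [0.4868, 0.0807, 0.0338]
ee_rot: [-0.002, 0.226, 0.974, 0.001]
force: [-4.0, 4.2, 1.3]
width: -0.003
```

```bash
python3 -m pendant '[[[-0.0015,0,0,0,0,0,0],[-0.0015,0,0,0,0,0,0],[0,0,0,0,0,0,0]]]'
```

```text
clock: 5.05
eef_pos: [0.4876, 0.0803, 0.0337]
ee_rot: [-0.004, 0.226, 0.974, 0.002]
force: [-6.9, 7.8, 5.8]
width: -0.001
```

End-stop contact: the force is rising while the TCP stalls. I'll press 1.5 mm more and hold for more than 2 s.

```bash
Z='[0,0,0,0,0,0,0]'
python3 -m pendant '[[[-0.0015,0,0,0,0,0,0],[0,0,0,0,0,0,0],[0,0,0,0,0,0,0],[0,0,0,0,0,0,0],[0,0,0,0,0,0,0],[0,0,0,0,0,0,0],[0,0,0,0,0,0,0],[0,0,0,0,0,0,0]]]'
python3 - <<'E'
from w import *
for c in ["top","side"]:
    im=ctrl.get_image(c); save(im,c+"1")
a=cv2.imread("pics/side1.png")[140:280,150:360]; b=cv2.imread("pics/top1.png")[140:280,190:400]
cv2.imwrite("pics/end.png",np.hstack([cv2.resize(x,None,fx=1.9,fy=1.9,interpolation=2) for x in (a,b)]))
E
python3 -m pendant '[[[0,0,0,0,0,0,0],[0,0,0,0,0,0,0],[0,0,0,0,0,0,0],[0,0,0,0,0,0,0],[0,0,0,0,0,0,0],[0,0,0,0,0,0,0],[0,0,0,0,0,0,0],[0,0,0,0,0,0,0]]]'
python3 -m pendant '[[[0,0,0,0,0,0,0],[0,0,0,0,0,0,0],[0,0,0,0,0,0,0],[0,0,0,0,0,0,0],[0,0,0,0,0,0,0],[0,0,0,0,0,0,0],[0,0,0,0,0,0,0],[0,0,0,0,0,0,0]]]'
python3 -m pendant '[[[0,0,0,0,0,0,0],[0,0,0,0,0,0,0],[0,0,0,0,0,0,0],[0,0,0,0,0,0,0],[0,0,0,0,0,0,0],[0,0,0,0,0,0,0],[0,0,0,0,0,0,0],[0,0,0,0,0,0,0]]]'
```

```text
clock: 5.72
eef_pos: [0.4876, 0.0802, 0.0335]
ee_rot: [-0.005, 0.226, 0.974, 0.002]
force: [-10.9, 9.4, 8.8]
width: 0.002
clock: 6.48
eef_pos: [0.4876, 0.0803, 0.0335]
ee_rot: [-0.005, 0.226, 0.974, 0.002]
force: [-10.6, 9.6, 8.7]
width: -0.001
clock: 7.15
eef_pos: [0.4876, 0.0802, 0.0336]
ee_rot: [-0.005, 0.226, 0.974, 0.002]
force: [-10.5, 9.0, 8.1]
width: -0.006
clock: 7.82
eef_pos: [0.4876, 0.0803, 0.0336]
ee_rot: [-0.005, 0.226, 0.974, 0.002]
force: [-11.0, 8.8, 7.7]
width: 0.002
```

View pics/end.png

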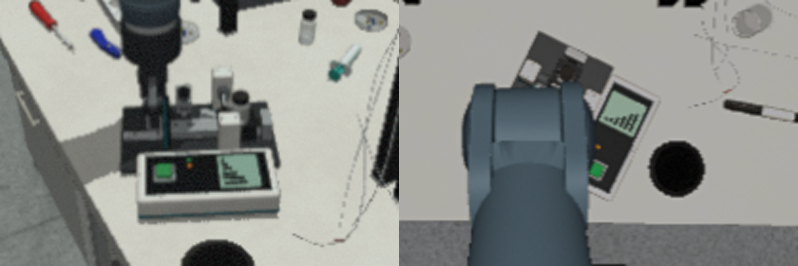

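The side view shows the vial (240,100) behind the near post, so the carriage is at its end stop. It has been held for about 2.8 s. Now I'll release quickly backwards.

```bash
python3 -m pendant '[[[0.033,0,0,0,0,0,0],[0.033,0,0,0,0,0,0],[0.015,0,0,0,0,0,0],[0,0,-0.035,0,0,0,0],[0,0,-0.035,0,0,0,0],[0,0,-0.035,0,0,0,0],[0,0,-0.03,0,0,0,0],[0,0,0,0,0,0,0]]]'
python3 - <<'E'
from w import *
o,im,P,A=wrist("w3"); print(o["eef_pos"],o["force"])
report([.557,.047,-.451],A)
for l in ["push_point","read_key_top"]:
    for r in ctrl.masks_of("wrist",l)[:1]:
        m=r["mask"]&(im["depth"]>0); q=(P[m]-A[:3,3])@A[:3,:3]
        if len(q): print(l,round(r["p"],2),np.round(r["xy"]),m.sum(),"tool:",np.median(q,0).round(4),np.round(np.percentile(q,[3,97],axis=0),3).tolist())
s=ctrl.get_image("side"); P=cloud(s)
for r in ctrl.masks_of("side","sample_vial")[:1]: print(r["xy"],r["p"],np.median(P[r["mask"]&(s["depth"]>0)],0))
a=cv2.resize(s["color"][140:280,150:360,::-1],None,fx=1.9,fy=1.9,interpolation=2); b=cv2.resize(im["color"][...,::-1],(355,266))
cv2.imwrite("pics/rel.png",np.hstack([a,b]))
E
```

```text
clock: 8.48
eef_pos: [0.4245, 0.1135, 0.1756]
ee_rot: [0.006, 0.227, 0.974, 0.002]
force: [1.0, 0.1, 0.1]
width: -0.003
[0.42452281 0.11354099 0.17557355] [0.95829525 0.08581587 0.14486612]
fit [ 0.557  0.047 -0.451] -25.84
plate [0.444  0.1017 0.043 ] in tool [-0.0213 -0.0028  0.1328]
key [ 0.4529 -0.0165  0.054 ] in tool [-0.0816 -0.1048  0.1218]
tool axes in reader [[-1.0, 0.006, 0.011], [0.006, 1.0, 0.006], [-0.011, 0.006, -1.0]]
push_point 0.73 [237. 229.] 362 tool: [-0.0611 -0.0168  0.1392] [[-0.065, -0.032, 0.109], [-0.06, 0.027, 0.162]]
read_key_top 0.53 [162. 249.] 297 tool: [-0.0792 -0.1023  0.1221] [[-0.09, -0.112, 0.12], [-0.072, -0.094, 0.128]]
```

View pics/rel.png

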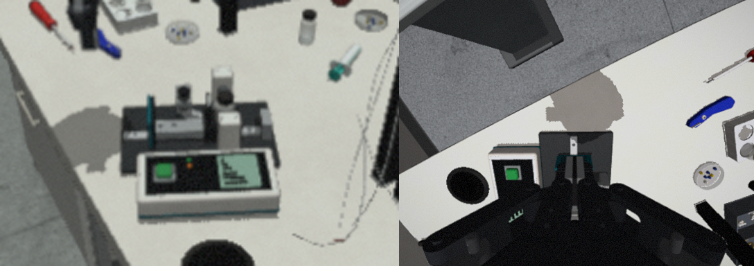

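The side view shows the vial (228,95) sitting between the posts. The plate is 40 mm further in than at the start, so the carriage is latched. Next I'll go over the key, at (512,174) in the composite.

```bash
python3 -m pendant '[[[-0.020,-0.026,0,0,0,0,0],[-0.020,-0.026,0,0,0,0,0],[-0.020,-0.026,0,0,0,0,0],[-0.0205,-0.0255,0,0,0,0,0],[0,0,0.02,0,0,0,0],[0,0,0.02,0,0,0,0],[0,0,0,0,0,0,0],[0,0,0,0,0,0,0]]]'
python3 - <<'E'
from w import *
o,im,P,A=wrist("w4"); print(o["eef_pos"],o["force"]); report([.557,.047,-.451],A)
for l in ["push_point","read_key_top"]:
    for r in ctrl.masks_of("wrist",l)[:1]:
        m=r["mask"]&(im["depth"]>0); q=(P[m]-A[:3,3])@A[:3,:3]
        if len(q): print(l,round(r["p"],2),np.round(r["xy"]),m.sum(),"tool:",np.median(q,0).round(4),np.round(np.percentile(q,[3,97],axis=0),3).tolist())
E
```

```text
clock: 9.4
eef_pos: [0.4438, -0.0146, 0.1274]
ee_rot: [-0.003, 0.227, 0.974, -0.0]
force: [0.0, -1.4, -0.0]
width: 0.003
[ 0.44380423 -0.0146497   0.12739906] [ 0.04226553 -1.36766828 -0.02920438]
fit [ 0.557  0.047 -0.451] -25.84
plate [0.444  0.1017 0.043 ] in tool [0.0507 0.1046 0.0845]
key [ 0.4529 -0.0165  0.054 ] in tool [-0.0094  0.0025  0.0733]
tool axes in reader [[-1.0, 0.006, -0.006], [0.006, 1.0, -0.002], [0.006, -0.002, -1.0]]
read_key_top 0.57 [259. 206.] 522 tool: [-0.0085  0.0031  0.0735] [[-0.018, -0.007, 0.072], [0.0, 0.013, 0.08]]
```

View pics/w4.png

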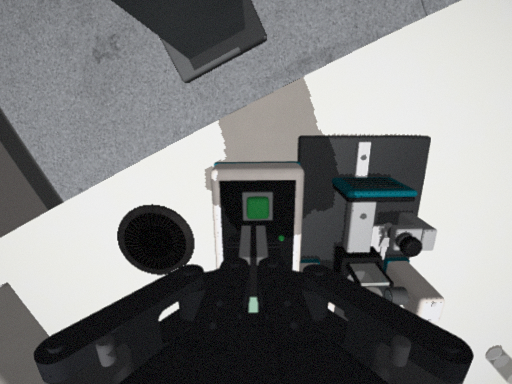

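The key is at (258,207), 9 mm ahead and 3 mm to the side of the TCP. I'll correct for that and descend. The latched plate at (375,188) and the knob at (410,243) are well clear.

```bash
python3 -m pendant '[[[-0.009,0.003,0,0,0,0,0],[0,0,0.025,0,0,0,0],[0,0,0.025,0,0,0,0],[0,0,0.015,0,0,0,0],[0,0,0,0,0,0,0],[0,0,0,0,0,0,0]]]'
python3 -m pendant '[[[0,0,0.003,0,0,0,0],[0,0,0.003,0,0,0,0],[0,0,0.002,0,0,0,0],[0,0,0,0,0,0,0],[0,0,0,0,0,0,0]]]'
```

```text
clock: 10.05
eef_pos: [0.4559, -0.0159, 0.0645]
ee_rot: [-0.0, 0.226, 0.974, 0.0]
force: [0.3, -0.3, -0.5]
width: -0.0
clock: 10.47
eef_pos: [0.4558, -0.0162, 0.0566]
ee_rot: [0.0, 0.226, 0.974, 0.0]
force: [0.1, 0.0, -0.8]
width: 0.001
```

```bash
python3 -m pendant '[[[0.003,-0.001,0,0,0,0,0],[0,0,0.002,0,0,0,0],[0,0,0.002,0,0,0,0],[0,0,0,0,0,0,0]]]'
python3 -m pendant '[[[0,0,0.002,0,0,0,0],[0,0,0.001,0,0,0,0],[0,0,0,0,0,0,0],[0,0,0,0,0,0,0]]]'
```

```text
clock: 10.8
eef_pos: [0.4522, -0.0157, 0.0521]
ee_rot: [-0.0, 0.226, 0.974, 0.0]
force: [-0.2, 1.6, 1.3]
width: 0.0
clock: 11.13
eef_pos: [0.4524, -0.0157, 0.0499]
ee_rot: [0.0, 0.226, 0.974, 0.0]
force: [-4.1, 1.6, 10.0]
width: 0.003
```

The key has bottomed: z is 0.050 and the force jumped to 10 N. I'll press slightly more, hold briefly and release.

```bash
python3 -m pendant '[[[0,0,0.001,0,0,0,0],[0,0,0,0,0,0,0],[0,0,0,0,0,0,0],[0,0,0,0,0,0,0],[0,0,0,0,0,0,0],[0,0,0,0,0,0,0]]]'
python3 -m pendant '[[[0,0,-0.01,0,0,0,0],[0,0,-0.02,0,0,0,0],[0,0,-0.03,0,0,0,0],[0.03,0,-0.02,0,0,0,0],[0.03,0,-0.02,0,0,0,0],[0.01,0,0,0,0,0,0],[0,0,0,0,0,0,0],[0,0,0,0,0,0,0]]]'
python3 - <<'E'
from w import *
o,im,P,A=wrist("w5"); print(o["clock"],o["eef_pos"],o["force"]); p=[.557,.047,-.451]
for l in ["push_point","read_key_top"]:
    for r in ctrl.masks_of("wrist",l)[:1]:
        m=r["mask"]&(im["depth"]>0); q=P[m]-[p[0],p[1],0]
        if len(q): q=q@R.from_euler("z",p[2]).as_matrix(); print(l,round(r["p"],2),np.round(r["xy"]),"reader:",np.median(q,0).round(4))
s=ctrl.get_image("side")
a=cv2.resize(s["color"][140:280,150:360,::-1],None,fx=1.9,fy=1.9,interpolation=2); b=cv2.resize(im["color"][...,::-1],(355,266))
cv2.imwrite("pics/fin.png",np.hstack([a,b]))
E
```

```text
clock: 11.63
eef_pos: [0.4524, -0.0157, 0.0498]
ee_rot: [0.0, 0.226, 0.974, -0.0]
force: [-6.3, 0.6, 19.0]
width: 0.002
clock: 12.3
eef_pos: [0.3899, 0.0151, 0.148]
ee_rot: [0.001, 0.226, 0.974, -0.0]
force: [0.2, 0.4, -0.3]
width: 0.004
12.3 [0.38990312 0.01509503 0.14795939] [ 0.23436002  0.42543574 -0.29167996]
push_point 0.88 [351. 236.] reader: [-0.086  -0.0013  0.0518]
```

View pics/fin.png

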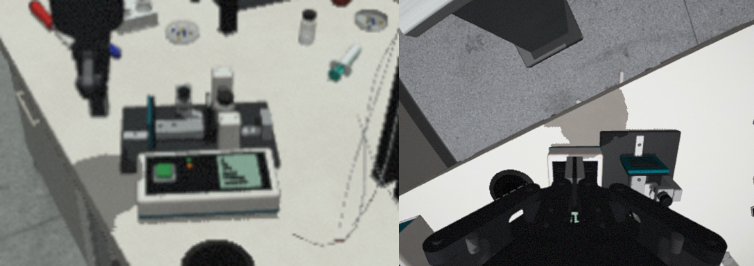

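The plate is at reader x = -0.086, so the carriage is still latched at 40 mm. The vial is between the posts (228,95), the key is up again (165,172), and the arm is clear. I'm handing in.

```bash
python3 -c "
from workcell import ctrl
print(ctrl.finish_job())"
```

```text
the job is handed in; nothing more can be done
None
```

The reading was taken in the order asked, and I handed the job in at about 12.4 s on the robot's clock.

- **Zero:** I pushed the carriage by the front of its plate about 60 mm, until it stalled against the end stop. I held it there for about 2.8 s with roughly 14 N along the push.
- **Latch:** I backed off quickly and it sprang back onto the stop pin. The plate was then 40 mm further in than at the start, with the vial between the two posts.
- **Key:** I pressed the green key until it bottomed, 4 mm down (z = 50 mm) with about 19 N, then released it.

**Last checks:** the plate was at reader x = -86 mm (expected -85.5), so still latched. In the side picture the key was up and the vial sat between the posts. The tool force was near zero, with the gripper clear of everything.

- **Not confirmed:** the last wrist picture gave no detection of the key, so that it came back up rests on the side picture alone. I did not read the meter's display, and I did not check the other items on the bench one by one.
- **Disagreements:** an early detection of the key in the side camera was really the vial, so I ignored it. The position fits from the different cameras differed by 2–5 mm, and I corrected for that from close up.

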